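Take the hub cap off a cooker-hood fan whose thread hand is unknown

ROBOT

A 7-joint arm with a two-finger parallel gripper is mounted at the origin on a cart in front of the work surface, level with it; the furniture and walls round the work are solid. World frame = base frame: x ahead of the robot, y to its left, z up, the work surface at z = 0. Lengths are in m, angles in rad, forces in N, time in s.
With the tool pointing down it reaches from about 0.4 to 0.85 m from the base axis. Payload 10.4 kg.
Tool frame: the origin (TCP) lies at the centre of the arm's flange, where the gripper is bolted on; the fingertips stand 173 mm ahead of it and the grasp point (between the pads) lies 155 mm ahead of it; z points along the fingers, y is the line along which they close (so a half turn about z gives the same grasp; the last joint's range is limited). The gripper opens to 85 mm and grips with 20 to 120 N. Pads are 22 mm wide; open, the fingers measure 114 mm over their backs; the gripper's body (76 mm by 85 mm) begins 54 mm behind the grasp point. The pads swing forward as they close: fully open they stand 13 mm farther back than shut.
Start: joints at [1.18, 0.332, -0.065, 1.46, 0.022, 1.35, -0.088], TCP at [0.225, -0.583, 0.405] pointing down, gripper open.
Joint ranges: [-2.6, 2.6], [-0.5, 2.12], [-1.47, 1.34], [0.16, 2.42], [-1.27, 4.41], [0.06, 2.06], [-2.6, 2.6]. Speed limits (rad/s): [2.22, 2.22, 2.79, 2.79, 3.14, 3.14, 3.14].

INTERFACE

Orientations are given as a unit quaternion [x, y, z, w].
In Python, from workcell import manip, viewer, finder gives the robot as it stands.
- The arm moves only by the tool arm_command, never from a script. Its argument "plan" is a list of rows, each an object with "dp": the shift along the tool's x, y, z in mm, a list of three; "spin": the turn about the tool's z in rad. A call has 1 to 5 rows; each row shifts and turns the commanded pose from where the row before left it, along the tool's axes as they then stand; what a row does not reach is not made up. A row lasts 1/10 s, in which the tool goes at most 50 mm and 8.59 degrees, less where a joint would pass 70% of its speed; a pose out of reach is approached as far as the arm can. A call is refused whole if a number of a shift passes 50 or a number of a turn 0.15, either way. A call with a gripper value outside its range is refused whole. "grip" is the closure, from -1 (fully open) to 1 (shut), set as the call begins (left out, the last holds). The fingers move at their own pace and stop on an object; "newtons" is the grip in N (left out, the last holds). Time passes only in rows, so rows that do not move let the fingers close. It gives the time, the measured TCP pose, the force, the opening and the grip force at its end, in the units of the state.
- manip.get_obs(): the state, without advancing time (a new reading comes with each control period).
- viewer.camera(name): name is "scene" or "side" or "wrist"; returns the picture (384x512x3 uint8, blue, green, red); there is no depth.
- viewer.camera_params(name): a dict with "vertical_fov" (degrees; the focal length in pixels is half the picture's height over the tangent of half this angle, whatever the lens; pixels are square), "cx", "cy" (the principal point, pixels), "R" (3x3) and "t" (3): a world point X has camera coordinates R X + t; the wrist camera has in their place "T_tool_cam" (4x4, takes a point from camera to tool coordinates, whose origin is the TCP and whose axes are the flange's). Camera axes: x right, y down, z forward; pixel columns grow to the right and rows downward; lengths in m; the calibration is good to about 2 mm. The wrist camera is an equidistant fisheye: a pixel r from the principal point sees the ray r / f radians off the axis. A picture is of the moment at which its call begins: read the wrist's pose just before it. camera_params takes no time and is no camera call.
- manip.hand_in(): hands the job in; it is judged then, once.
Trained networks look in the newest picture that a camera, given by its name, has taken for a name from the list of things; names that differ only in an ending like _2 or _b are one class to them, and where a whole thing is asked for, a point or a joint stands for the part that bears it (a point fixed in the world has none). Each returns a list of dicts, best first, with "score" (0 to 1); they miss things now and then, are a little off and sometimes report something else, mostly with a low value. They report only what shows in the picture. A call takes as long as a camera call.
- finder.find_in(camera, thing): "position" ([x, y, z] in m, in world coordinates, good to about 4 mm: the middle of the surface that is visible of it).
The state is a dict: "clock": time; "joint_pos": joint angles; "joint_velocities": joint speeds; "tau": joint torques, N m; "position": TCP position; "ee_rot": TCP orientation; "ft_force": force on the tool from outside, world axes, zero at the start; "torque": the same for the moment, N m; "grip_width": opening from 0.0 (shut) to 1.0 (fully open); "grasp_force": force on a finger pad.
Only numpy, scipy, OpenCV 4.12 (cv2) and the standard library are available. Lean on these libraries where they do the work, as an engineer would, in place of code of your own. Each camera call takes 0.05 s, during which the arm holds its last target. There are 200 camera calls.

TASK

Two fan units from the cooker hood lie on the worktop for degreasing; work on the one nearer to you. Slide its grille open along the rails as far as it goes, then unscrew the cap that holds the fan wheel: the two motors run opposite ways and nothing marks which unit has the left-hand thread, so try the cap both ways until it loosens. Lift the cap off and finish holding it still in the gripper, about a hand's width above the unit, with the grille left open and everything else left as it was.

Things in the scene. Friction and masses are not known exactly. Their poses are not given: they have to be found in the camera images.
- fan_1: One of two look-alike fan units lying inlet up, fixed. The nearer to the robot (smaller x; either name can be it) is the one to work on, the other lies some 0.25 m behind. Origin: centre of its underside, on the wheel axis; z up, x toward its outlet duct (112 mm out), -y toward where the grille slides out. Grey drum, radius 70 mm, under a sheet-metal top 150 mm in x, y from -115 to 75 mm.
- fan_2: The other fan unit, same as fan_1. Of both: the top's upper face is 82 mm high, with a round inlet of diameter 108 mm on the wheel axis and a grille rail on each side (|x| from 62 to 75 mm, 92 mm high). In the inlet lies the black fan wheel, an open well of radius 54 mm whose floor is 30 mm high; the wheel is locked and does not turn.
- cap_1: Cap nut of fan_1: loose aluminium part, about 220 g, 50 mm tall. Origin: centre of its underside, 30 mm above the worktop when screwed on; z up. A round skirt 64 mm across, 26 mm tall; on it an upright bar grip 48 mm long (cap's x), 14 mm thick (cap's y), 24 mm tall, its top then 80 mm above the worktop: pinch it across its thickness from above. Tight, cap's x lies along fan's x.
- cap_2: Cap nut of fan_2, same look as cap_1. Of both: the thread is interrupted (two starts). One way the cap stops hard within 8 degrees; the other way it turns easily and after 55 to 110 degrees (best 65 to 95) lifts straight up off a stub 20 mm tall. One of the two fans loosens anticlockwise seen from above, the other clockwise; which is which cannot be seen.
- grille_1 (a joint): How far the inlet grille of fan_1 is slid open, m: 0 shut, 0.12 at its end stop with the inlet clear; it starts at 0 to 0.015. It slides in the rails toward the fan's own -y, never leaves them, stays where it is left; some 1.5 to 3 N moves it. Dark steel bars 12 mm apart (fingers do not pass), upper face 87 mm above the worktop.
- pull_1 (a point): Top centre of the pull of the grille of fan_1, 112 mm above the worktop: an upright black tab on the grille's -y end, 52 mm long (fan's x), 10 mm thick (fan's y), standing 25 mm above the grille; pinch it across its thickness from above, or push it.
- grille_2 (a joint): How far the inlet grille of fan_2 is slid open, m: 0 shut, 0.12 at its end stop with the inlet clear; it starts at 0 to 0.015. It slides in the rails toward the fan's own -y, never leaves them, stays where it is left; some 1.5 to 3 N moves it. Dark steel bars 12 mm apart (fingers do not pass), upper face 87 mm above the worktop.
- pull_2 (a point): Top centre of the pull of the grille of fan_2, 112 mm above the worktop: an upright black tab on the grille's -y end, 52 mm long (fan's x), 10 mm thick (fan's y), standing 25 mm above the grille; pinch it across its thickness from above, or push it.
- scourer: Bystander: steel wool scourer, 51 mm across, 30 mm tall, on the worktop in front of the sink; origin centre of its underside.
- bowl: Bystander: white bowl, 116 mm across, 51 mm tall, on the worktop in front of the sink; origin centre of its underside.
- tumbler: Bystander: drinking glass, 79 mm across, 90 mm tall, on the worktop in front of the sink; origin centre of its underside.

How it is judged:
On the way, in this order (a step that is already met when the one before it is completed fails the run):
1. the grille of the nearer fan is slid open (((world x of fan_1 below 0.66 m and value of joint grille_1 above 0.105 m) or (world x of fan_2 below 0.66 m and value of joint grille_2 above 0.105 m))), for 0.2 s.
2. its cap is turned loose while still down on its stub (((world x of fan_1 below 0.66 m and angle between the x axis of cap_1 and the x axis of fan_1, either way round above 0.8 rad and z of cap_1 in the frame of fan_1 below 0.05 m) or (world x of fan_2 below 0.66 m and angle between the x axis of cap_2 and the x axis of fan_2, either way round above 0.8 rad and z of cap_2 in the frame of fan_2 below 0.05 m))).
At the end, for the whole second after the job is handed in: The nearer fan's cap is gripped between the fingers, still (under 0.04 m/s), its underside more than 130 mm above the worktop (a good 38 mm over the rails) and within 0.3 m of the fan sideways, touching the fan no more; that fan's grille is still open by more than 100 mm (((world x of fan_1 below 0.66 m and z of cap_1 in the frame of fan_1 above 0.13 m and horizontal distance between cap_1 and fan_1 below 0.3 m and contact force between cap_1 and the fingers above 1 N and contact force between cap_1 and fan_1 below 0.1 N and linear speed of cap_1 below 0.04 m/s and value of joint grille_1 above 0.1 m) or (world x of fan_2 below 0.66 m and z of cap_2 in the frame of fan_2 above 0.13 m and horizontal distance between cap_2 and fan_2 below 0.3 m and contact force between cap_2 and the fingers above 1 N and contact force between cap_2 and fan_2 below 0.1 N and linear speed of cap_2 below 0.04 m/s and value of joint grille_2 above 0.1 m))); the arm keeps its last pose, push and grip.
It fails at once if the farther fan's cap is moved or its grille slid ((world x of fan_1 below 0.66 m and (distance of cap_2 from where it was at the start of the episode above 0.008 m or value of joint grille_2 above 0.03 m)) or (world x of fan_2 below 0.66 m and (distance of cap_1 from where it was at the start of the episode above 0.008 m or value of joint grille_1 above 0.03 m))).
It fails at once if the scourer, the bowl or the glass is pushed away (distance of any of scourer, bowl, tumbler from where it was at the start of the episode above 0.03 m).
It also fails if it takes over 54 s, if anything falls off the work surface, if the arm or the gripper's body presses on something with over 40 N, if the wrist force passes 120 N, or if a joint passes its speed limit or range.

## Working session

There is one attempt and no reset: what is moved stays moved. The work goes in short steps, Python scripts to look and compute and a tool call to move; the robot and the scene stay as the last step left them, time stands still between calls to the robot, and variables do not carry over. Pictures are saved under pics/ and viewed, at most 13 in all, crops included, and the job is handed in when it is done.

Besides the shell and the picture viewer there is one more tool, called after "Emit:" as name([rows], argument=value, ...), one row to a line, values as JSON. arm_command: Moves the arm, as the interface text tells. Its arguments: {"type":"object","properties":{"plan":{"type":"array","items":{"type":"object","properties":{"dp":{"type":"array","items":{"type":"number"}},"spin":{"type":"number"}}}},"grip":{"type":"number"},"newtons":{"type":"number"}},"required":["plan"]}

```bash
mkdir -p pics
cat > h.py <<'E'
from workcell import manip, viewer, finder
import numpy as np, cv2
from scipy.spatial.transform import Rotation as R
def save(c,n): cv2.imwrite(f'pics/{n}.png',viewer.camera(c))
E
python3 - <<'E'
from h import *
np.set_printoptions(precision=4,suppress=True)
o=manip.get_obs(); print(o['clock'],o['position'],R.from_quat(o['ee_rot']).as_matrix(),o['ft_force'],o['grip_width'])
a=viewer.camera('scene');b=viewer.camera('side')
cv2.imwrite('pics/a.png',cv2.resize(np.hstack([a,b]),(800,300)))
cv2.imwrite('pics/s.png',a)
for c in('scene','side'):
  for t in('fan_1','pull_1','cap_1','grille_1','bowl','tumbler','scourer'):
    print(c,t,[(round(d['score'],2),np.round(d['position'],3)) for d in finder.find_in(c,t)][:4])
for c in('scene','side','wrist'): print(c,viewer.camera_params(c))
E
```

```text
0.0 [ 0.2247 -0.5831  0.4039] [[ 0.9331  0.3596 -0.0006]
 [ 0.3596 -0.9331  0.0013]
 [-0.0001 -0.0014 -1.    ]] [ 0.8903 -0.1459  0.622 ] 1.0007634005887058
scene fan_1 [(0.82, array([0.785, 0.206, 0.084])), (0.68, array([0.518, 0.233, 0.081]))]
scene pull_1 [(0.91, array([0.524, 0.237, 0.092])), (0.85, array([0.793, 0.196, 0.088]))]
scene cap_1 [(0.86, array([0.506, 0.244, 0.058])), (0.51, array([0.774, 0.213, 0.06 ]))]
scene grille_1 [(0.72, array([0.794, 0.204, 0.084])), (0.72, array([0.522, 0.233, 0.082])), (0.53, array([0.517, 0.237, 0.08 ]))]
scene bowl [(0.7, array([ 0.493, -0.254,  0.022])), (0.21, array([0.522, 0.232, 0.091]))]
scene tumbler [(0.62, array([ 0.456, -0.371,  0.064]))]
scene scourer [(0.75, array([ 0.47 , -0.095,  0.026]))]
side fan_1 [(0.6, array([0.517, 0.273, 0.077])), (0.42, array([0.522, 0.231, 0.088]))]
side pull_1 [(0.63, array([0.792, 0.2  , 0.085])), (0.58, array([0.522, 0.236, 0.087]))]
side cap_1 [(0.56, array([0.513, 0.249, 0.06 ]))]
side grille_1 [(0.94, array([0.522, 0.241, 0.086])), (0.58, array([0.796, 0.198, 0.089])), (0.17, array([ 0.458, -0.3
[... 297 characters left out ...]
1389902758047, 'R': array([[-0.6225, -0.7826, -0.    ],
       [-0.5524,  0.4394, -0.7084],
       [ 0.5544, -0.4409, -0.7059]]), 't': array([0.3397, 0.4639, 0.8575])}
side {'vertical_fov': 55.24887892003232, 'cx': 253.82818611107, 'cy': 186.40734202203092, 'R': array([[-0.915 , -0.4032,  0.0151],
       [-0.2006,  0.4221, -0.8841],
       [ 0.3501, -0.8119, -0.4671]]), 't': array([0.5346, 0.2255, 0.7903])}
wrist {'vertical_fov': 65.70646984690485, 'cx': 258.31491078140436, 'cy': 189.99687021500876, 'T_tool_cam': array([[ 0.0004, -0.9457, -0.3249,  0.0832],
       [ 1.    ,  0.0004,  0.0003, -0.0002],
       [-0.0001, -0.3249,  0.9457,  0.0314],
       [ 0.    ,  0.    ,  0.    ,  1.    ]])}
```

View pics/a.png

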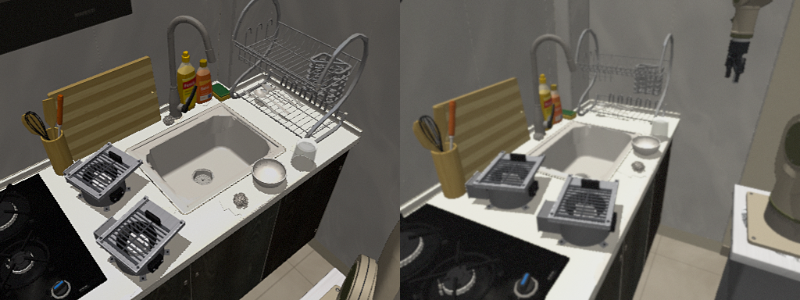

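View pics/s.png

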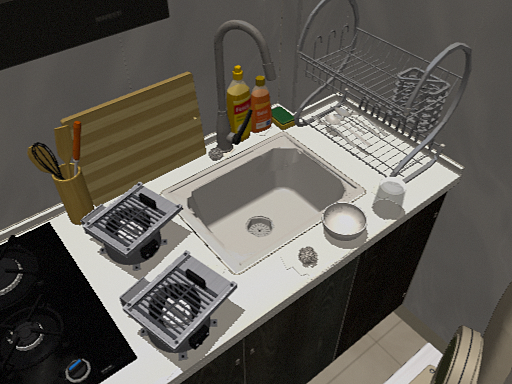

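Run:
```python
from h import *
a=cv2.imread('pics/s.png')[235:360,110:250]
cv2.imwrite('pics/c.png',cv2.resize(a,None,fx=4.8,fy=4.8,interpolation=cv2.INTER_CUBIC))
```

```text
(no output)
```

View pics/c.png

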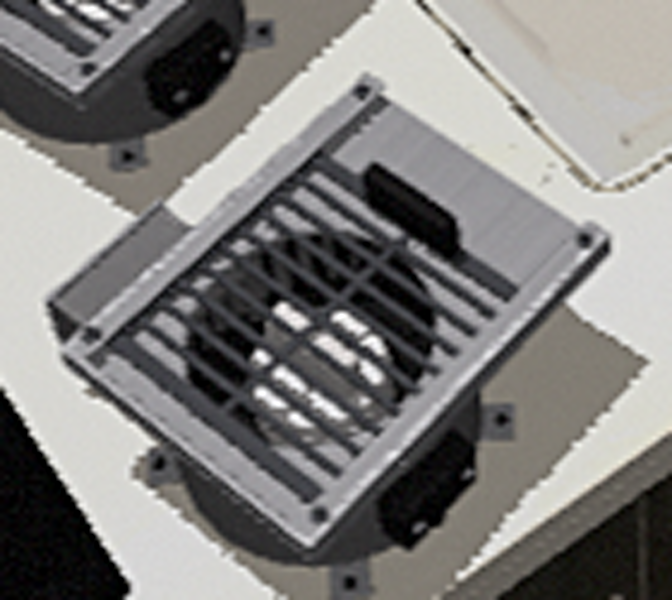

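The crop shows the near fan: rail corners at crop px (375,78), (608,235), (68,350), (310,543), with the black tab's top around (415,195) and the duct to the far side (+x).

```bash
cat >> h.py <<'E'
def cam(c):
    p=viewer.camera_params(c); f=192/np.tan(np.radians(p['vertical_fov'])/2); return p,f
def toz(c,uv,z):
    p,f=cam(c); d=p['R'].T@np.array([(uv[0]-p['cx'])/f,(uv[1]-p['cy'])/f,1]); C=-p['R'].T@p['t']
    return C+d*(z-C[2])/d[2]
def wtoz(o,uv,z):
    p,f=cam('wrist'); v=np.array([uv[0]-p['cx'],uv[1]-p['cy']]); r=np.hypot(*v); a=r/f
    d=np.array([*(v/r*np.sin(a)),np.cos(a)]); T=p['T_tool_cam']; M=R.from_quat(o['ee_rot']).as_matrix()
    C=M@T[:3,3]+o['position']; d=M@T[:3,:3]@d
    return C+d*(z-C[2])/d[2]
def fit(A,B):  # yaw, trans with B = Rz A + t
    a=A-A.mean(0); b=B-B.mean(0); th=np.arctan2((a[:,0]*b[:,1]-a[:,1]*b[:,0]).sum(),(a*b).sum())
    M=np.array([[np.cos(th),-np.sin(th)],[np.sin(th),np.cos(th)]]); t=B.mean(0)-M@A.mean(0)
    return th,t,B-(A@M.T+t)
E
python3 - <<'E'
from h import *
uv=np.array([(375,78),(608,235),(68,350),(310,543)])/4.8+[110,235]
B=np.array([toz('scene',u,.092)[:2] for u in uv]); A=np.array([(75,-115),(-75,-115),(75,75),(-75,75)])/1000
th,t,r=fit(A,B);print(np.degrees(th),t,r)
print('tab',toz('scene',np.array([415,195])/4.8+[110,235],.110))
M=R.from_euler('z',th).as_matrix()[:2,:2]; print('tab in fan',M.T@(toz('scene',np.array([415,195])/4.8+[110,235],.110)[:2]-t))
o=manip.get_obs();m=R.from_quat(o['ee_rot']).as_matrix(); print(np.degrees(np.arctan2(m[1,0],m[0,0])))
E
```

```text
13.457603063584752 [0.51503001 0.23871925] [[-0.003517    0.00052797]
 [ 0.00258661  0.00228318]
 [-0.00238307 -0.00161341]
 [ 0.00331347 -0.00119774]]
tab [0.53133787 0.17295005 0.11      ]
tab in fan [ 0.00055389 -0.0677586 ]
21.07106562115289
```

Emit:
arm_command([
  {"dp":[0,0,0],"spin":0.132},
  {"dp":[28,-39,0],"spin":0},
  {"dp":[28,-39,0],"spin":0},
  {"dp":[28,-39,0],"spin":0},
  {"dp":[28,-39,0],"spin":0},
], grip=-1)

```text
clock: 1.3
position: [0.2976, -0.4035, 0.4048]
ee_rot: [0.993, 0.118, 0.0, 0.0]
ft_force: [1.0, -0.5, -0.1]
grip_width: 1.003
grasp_force: 0.0
```

Emit:
arm_command([
  {"dp":[28,-39,0],"spin":0},
  {"dp":[28,-39,0],"spin":0},
  {"dp":[28,-39,0],"spin":0},
  {"dp":[28,-39,0],"spin":0},
  {"dp":[28,-39,0],"spin":0},
])

```text
clock: 1.8
position: [0.388, -0.1811, 0.4051]
ee_rot: [0.993, 0.118, 0.0, 0.001]
ft_force: [0.9, -0.9, -0.1]
grip_width: 1.002
grasp_force: 0.0
```

Emit:
arm_command([
  {"dp":[28,-39,0],"spin":0},
  {"dp":[28,-39,0],"spin":0},
  {"dp":[28,-39,0],"spin":0},
  {"dp":[28,-39,0],"spin":0},
  {"dp":[28,-39,0],"spin":0},
])

```text
clock: 2.3
position: [0.4786, 0.0412, 0.4052]
ee_rot: [0.993, 0.117, 0.001, 0.0]
ft_force: [1.8, -0.4, 0.6]
grip_width: 1.001
grasp_force: 0.0
```

```bash
cat > st.py <<'E'
from h import *
np.set_printoptions(precision=4,suppress=True)
def st(tgt=None,yaw=None):
    o=manip.get_obs();m=R.from_quat(o['ee_rot']).as_matrix(); y=np.degrees(np.arctan2(m[1,0],m[0,0]))
    print(o['clock'],np.array(o['position']),'yaw',y,'tilt',m[:,2],'j',np.array(o['joint_pos']),'F',np.array(o['ft_force']),'w',o['grip_width'],o['grasp_force'])
    if tgt is not None: print('tool mm',1000*m.T@(np.array(tgt)-o['position']))
    return o
E
python3 - <<'E'
from st import *
o=st([.531,.173,.404]); save('wrist','w1')
for t in ('pull_1','cap_1','fan_1'): print(t,[(round(d['score'],2),np.round(d['position'],3)) for d in finder.find_in('wrist',t)])
E
```

```text
2.3 [0.4786 0.0412 0.4052] yaw 13.488199109338499 tilt [ 0.0012 -0.0005 -1.    ] j [ 0.5193  0.0568 -0.7149  1.7972  0.0394  1.3005 -1.5407] F [ 1.7675 -0.3589  0.6008] w 1.0005566849747263 0.0
tool mm [  81.7048 -115.9584    1.1611]
pull_1 [(0.71, array([0.526, 0.222, 0.087]))]
cap_1 [(0.91, array([0.519, 0.233, 0.054])), (0.72, array([0.525, 0.225, 0.087]))]
fan_1 [(0.7, array([0.52 , 0.232, 0.056])), (0.57, array([0.525, 0.215, 0.081]))]
```

View pics/w1.png

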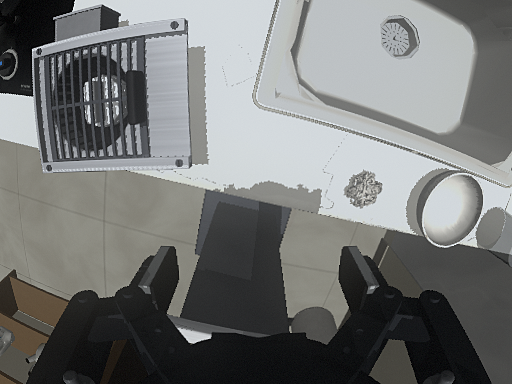

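The wrist view shows the near fan at left: rail corners (187,20), (190,168), (35,50), (43,172), tab at about (136,98), silver cap seen through the bars near (102,100).

Run:
```python
from st import *
o=manip.get_obs()
B=np.array([wtoz(o,u,.092)[:2] for u in [(187,19),(190,169),(34,48),(42,172)]]); A=np.array([(75,-115),(-75,-115),(75,75),(-75,75)])/1000
th,t,r=fit(A,B);print(np.degrees(th),t,r)
tb=wtoz(o,(137,98),.112);print('tab',tb, R.from_euler('z',-th).as_matrix()[:2,:2]@(tb[:2]-t))
print('cap',wtoz(o,(101,100),.08))
```

```text
13.180152042090786 [0.5159 0.2366] [[-0.0007  0.0006]
 [ 0.0016  0.0008]
 [-0.0014 -0.0026]
 [ 0.0005  0.0012]]
tab [0.5321 0.1674 0.112 ] [-0.     -0.0711]
cap [0.5203 0.2233 0.08  ]
```

Emit:
arm_command([
  {"dp":[27,-39,0],"spin":0},
  {"dp":[27,-39,0],"spin":0},
  {"dp":[27,-38,0],"spin":0},
  {"dp":[0,0,40],"spin":0},
])

```text
clock: 2.9
position: [0.5315, 0.1761, 0.3685]
ee_rot: [0.993, 0.12, 0.004, -0.002]
ft_force: [0.3, -0.2, -1.2]
grip_width: 1.001
grasp_force: 0.0
```

Run:
```python
from st import *
o=st([.531,.173,.267]); save('wrist','w2')
for t in ('pull_1','cap_1'): print(t,[(round(d['score'],2),np.round(d['position'],3)) for d in finder.find_in('wrist',t)])
```

```text
2.9 [0.5315 0.1761 0.3685] yaw 13.766498772131307 tilt [ 0.008   0.0052 -1.    ] j [ 0.2741  0.3065 -0.8011  1.6566  0.2285  1.2661 -1.9012] F [ 0.2727 -0.1952 -1.1535] w 1.0006583785558516 0.0
tool mm [ -2.1837   3.2352 101.5173]
pull_1 [(0.64, array([0.528, 0.234, 0.085]))]
cap_1 [(0.9, array([0.525, 0.236, 0.058]))]
```

View pics/w2.png

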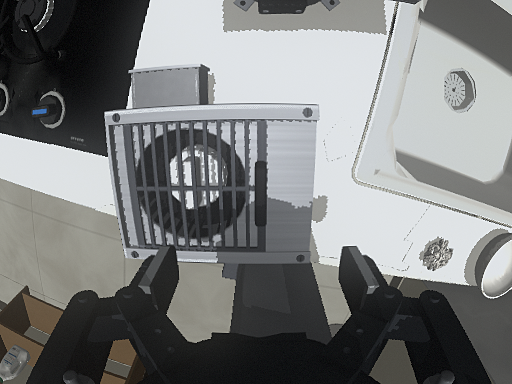

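Tab at (262,193) between the finger planes; rail corners (319,104), (314,262), (107,112), (122,260).

Run:
```python
from st import *
o=manip.get_obs()
B=np.array([wtoz(o,u,.092)[:2] for u in [(320,104),(314,262),(107,112),(122,260)]]); A=np.array([(75,-115),(-75,-115),(75,75),(-75,75)])/1000
th,t,r=fit(A,B);print(np.degrees(th),t,r)
tb=wtoz(o,(261,193),.112);print('tab',tb, R.from_euler('z',-th).as_matrix()[:2,:2]@(tb[:2]-t))
st([tb[0],tb[1],.267])
```

```text
13.497508191732758 [0.5138 0.229 ] [[-0.0014  0.003 ]
 [ 0.0027 -0.    ]
 [-0.0006 -0.006 ]
 [-0.0007  0.0031]]
tab [0.5342 0.168  0.112 ] [ 0.0056 -0.0641]
3.05 [0.5297 0.1692 0.3629] yaw 13.432097635192651 tilt [-0.0044 -0.002  -1.    ] j [ 0.2801  0.3063 -0.7947  1.6678  0.2271  1.2682 -1.897 ] F [-0.3417 -0.962   0.4925] w 0.9981962276375631 0.0
tool mm [ 4.5362  2.1624 95.8595]
```

Emit:
arm_command([
  {"dp":[2,1,30],"spin":0},
  {"dp":[0,0,30],"spin":0},
  {"dp":[0,0,30],"spin":0},
  {"dp":[0,0,5],"spin":0},
  {"dp":[0,0,0],"spin":0},
])

```text
clock: 3.55
position: [0.5327, 0.1691, 0.2707]
ee_rot: [0.993, 0.117, 0.0, 0.0]
ft_force: [0.3, -0.1, 0.6]
grip_width: 0.998
grasp_force: 0.0
```

Emit:
arm_command([
  {"dp":[0,0,0],"spin":0},
  {"dp":[0,0,0],"spin":0},
  {"dp":[0,0,0],"spin":0},
  {"dp":[0,0,0],"spin":0},
  {"dp":[0,0,0],"spin":0},
], grip=1, newtons=30)

```text
clock: 4.05
position: [0.5322, 0.1707, 0.2701]
ee_rot: [0.993, 0.118, 0.0, -0.0]
ft_force: [-0.9, 2.0, 0.7]
grip_width: 0.145
grasp_force: 0.8
```

Emit:
arm_command([
  {"dp":[0,0,0],"spin":0},
  {"dp":[0,0,0],"spin":0},
  {"dp":[0,10,0],"spin":0},
  {"dp":[0,15,0],"spin":0},
  {"dp":[0,15,0],"spin":0},
])

```text
clock: 4.55
position: [0.542, 0.1304, 0.2701]
ee_rot: [0.993, 0.118, 0.0, 0.0]
ft_force: [-0.6, 1.4, 6.1]
grip_width: 0.11
grasp_force: 34.6
```

Emit:
arm_command([
  {"dp":[0,15,0],"spin":0},
  {"dp":[0,15,0],"spin":0},
  {"dp":[0,15,0],"spin":0},
  {"dp":[0,10,0],"spin":0},
  {"dp":[0,0,0],"spin":0},
])

```text
clock: 5.05
position: [0.5555, 0.075, 0.2701]
ee_rot: [0.993, 0.116, 0.001, 0.001]
ft_force: [1.6, -0.9, 5.9]
grip_width: 0.105
grasp_force: 34.6
```

Run:
```python
from st import *
o=st([.532,.17,.27]); save('wrist','w3')
```

```text
5.05 [0.5555 0.075  0.2701] yaw 13.320000424373026 tilt [ 0.0017 -0.0013 -1.    ] j [ 0.3891  0.4016 -0.7267  1.7594  0.2988  1.0924 -1.7755] F [ 1.6389 -0.9     5.8511] w 0.10465613291421898 34.57923889160156
tool mm [ -0.962  -97.8763  -0.0294]
```

View pics/w3.png

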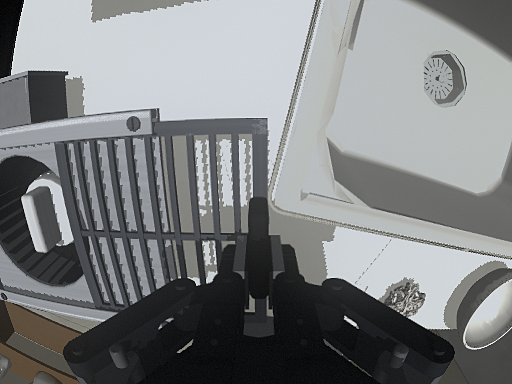

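The grille follows, open about 98 mm and the cap's bar is visible at (42,213). Pull the rest to the stop.

Emit:
arm_command([
  {"dp":[0,8,0],"spin":0},
  {"dp":[0,6,0],"spin":0},
  {"dp":[0,5,0],"spin":0},
  {"dp":[0,4,0],"spin":0},
  {"dp":[0,0,0],"spin":0},
])

```text
clock: 5.6
position: [0.5585, 0.0625, 0.27]
ee_rot: [0.993, 0.121, 0.0, -0.006]
ft_force: [-6.0, 30.0, 5.6]
grip_width: 0.106
grasp_force: 34.6
```

Run:
```python
from st import *
o=st([.532,.17,.27])
```

```text
5.6 [0.5585 0.0625 0.27  ] yaw 13.909239333912762 tilt [-0.0013  0.0111 -0.9999] j [ 0.4149  0.4059 -0.7274  1.7548  0.2877  1.0918 -1.7338] F [-5.9893 30.045   5.6073] w 0.10553654768111402 34.551675617694855
tool mm [   0.0814 -110.7009    1.2705]
```

Emit:
arm_command([
  {"dp":[0,-10,0],"spin":0},
  {"dp":[0,0,0],"spin":0},
])

```text
clock: 5.8
position: [0.5576, 0.066, 0.2701]
ee_rot: [0.993, 0.118, 0.001, -0.0]
ft_force: [1.9, 2.1, 6.9]
grip_width: 0.105
grasp_force: 34.8
```

Emit:
arm_command([
  {"dp":[0,0,0],"spin":0},
  {"dp":[0,0,0],"spin":0},
  {"dp":[0,0,0],"spin":0},
  {"dp":[0,0,-40],"spin":0},
  {"dp":[0,0,-40],"spin":0},
], grip=-0.1)

```text
clock: 6.3
position: [0.5569, 0.0647, 0.3495]
ee_rot: [0.993, 0.117, -0.002, -0.0]
ft_force: [1.9, 0.3, 0.8]
grip_width: 0.547
grasp_force: 0.0
```

Emit:
arm_command([
  {"dp":[0,-45,0],"spin":0},
  {"dp":[0,-40,0],"spin":0},
  {"dp":[0,-20,0],"spin":0},
  {"dp":[0,0,0],"spin":0},
  {"dp":[0,0,0],"spin":0},
])

```text
clock: 6.8
position: [0.5329, 0.167, 0.3493]
ee_rot: [0.993, 0.118, -0.0, 0.0]
ft_force: [0.4, -0.6, 0.3]
grip_width: 0.55
grasp_force: 0.0
```

Run:
```python
from st import *
o=st([.516,.2366,.35]); save('wrist','w4')
for t in ('cap_1','pull_1'): print(t,[(round(d['score'],2),np.round(d['position'],3)) for d in finder.find_in('wrist',t)])
```

```text
6.8 [0.5329 0.167  0.3493] yaw 13.515535421267 tilt [-0.0006 -0.0008 -1.    ] j [ 0.2867  0.325  -0.8001  1.6798  0.245   1.2415 -1.9023] F [ 0.4193 -0.641   0.3419] w 0.5501609912289497 0.0
tool mm [ -0.205  -71.6344  -0.6986]
cap_1 [(0.86, array([0.522, 0.235, 0.056]))]
pull_1 [(0.69, array([0.557, 0.123, 0.087]))]
```

View pics/w4.png

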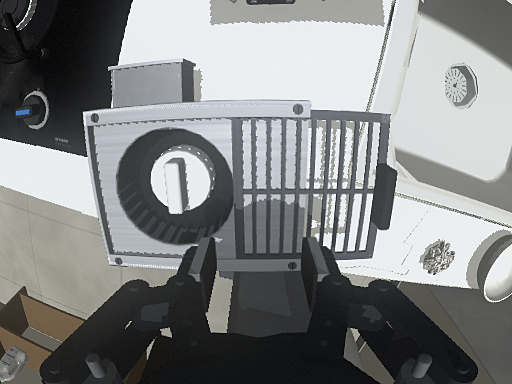

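Grille open; the bar's top face is about (165–178, 158–213), the inlet circle spans (116–234, 128–245), and rail corners are (311,101), (303,271), (83,110), (108,268).

Run:
```python
from st import *
o=manip.get_obs()
g=cv2.resize(cv2.imread('pics/w4.png')[120:255,105:245],None,fx=4.2,fy=4.2,interpolation=cv2.INTER_CUBIC);cv2.imwrite('pics/w4c.png',g)
B=np.array([wtoz(o,u,.092)[:2] for u in [(311,101),(303,271),(83,110),(108,268)]]); A=np.array([(75,-115),(-75,-115),(75,75),(-75,75)])/1000
th,t,r=fit(A,B);print(np.degrees(th),t,r)
for u,z in [((172,185),.08),((175,186),.082)]: print(wtoz(o,u,z))
st([t[0],t[1],.35])
```

```text
13.628873195926017 [0.5167 0.2386] [[ 0.0004  0.0003]
 [ 0.0006 -0.0003]
 [ 0.0021 -0.001 ]
 [-0.0031  0.001 ]]
[0.5218 0.2399 0.08  ]
[0.5223 0.2367 0.082 ]
6.95 [0.5334 0.166  0.3494] yaw 13.375674500610463 tilt [-0.0004 -0.0007 -1.    ] j [ 0.2881  0.325  -0.7995  1.6796  0.2449  1.2414 -1.9026] F [ 0.2288 -0.052   0.409 ] w 0.5521284755785443 0.0
tool mm [  0.5695 -74.5465  -0.6548]
```

View pics/w4c.png

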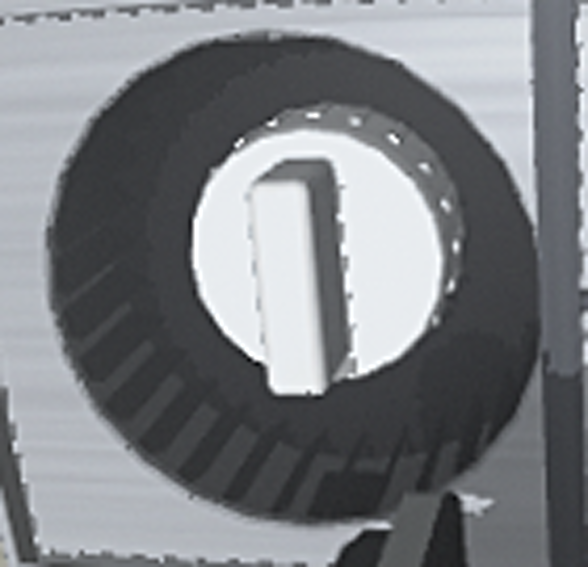

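The bar's top face is centred at crop (290,287), i.e. px (174,188); the skirt's top disc at (181,181).

Run:
```python
from st import *
o=manip.get_obs(); o['position']=np.array([.5329,.167,.3493])
for u,z in [((174,188.3),.08),((180.7,180.7),.056)]: print(wtoz(o,u,z))
st([.5175,.2375,.35])
```

```text
[0.5188 0.2387 0.08  ]
[0.5182 0.2386 0.056 ]
6.95 [0.5334 0.166  0.3494] yaw 13.375674500610463 tilt [-0.0004 -0.0007 -1.    ] j [ 0.2881  0.325  -0.7995  1.6796  0.2449  1.2414 -1.9026] F [ 0.2288 -0.052   0.409 ] w 0.5521284755785443 0.0
tool mm [  1.0874 -73.2505  -0.6543]
```

Emit:
arm_command([
  {"dp":[1,-40,0],"spin":0},
  {"dp":[0.5,-34,0],"spin":0},
  {"dp":[0,0,25],"spin":0},
  {"dp":[0,0,15],"spin":0},
  {"dp":[0,0,0],"spin":0},
])

```text
clock: 7.45
position: [0.5171, 0.2379, 0.3072]
ee_rot: [0.993, 0.117, -0.002, 0.001]
ft_force: [-0.1, -1.0, -0.3]
grip_width: 0.549
grasp_force: 0.0
```

Run:
```python
from st import *
o=st([.518,.2385,.234]); save('wrist','w5')
```

```text
7.45 [0.5171 0.2379 0.3072] yaw 13.390984796337056 tilt [-0.0038 -0.0023 -1.    ] j [ 0.1498  0.4006 -0.8071  1.6967  0.3089  1.1819 -2.0749] F [-0.1355 -1.0047 -0.2996] w 0.5490354383564551 0.0
tool mm [ 1.2929 -0.5191 73.1924]
```

View pics/w5.png

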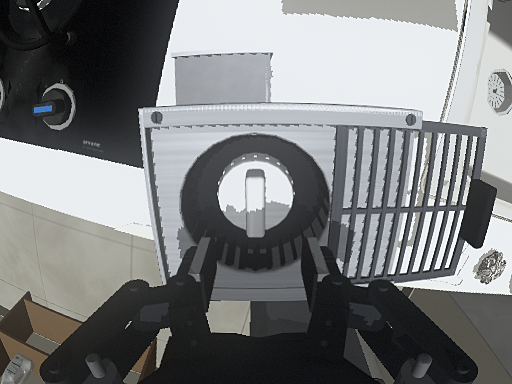

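The bar (256,203) is centred between the fingers; descend and grip.

Emit:
arm_command([
  {"dp":[1,0,25],"spin":0},
  {"dp":[0,0,25],"spin":0},
  {"dp":[0,0,18],"spin":0},
  {"dp":[0,0,4],"spin":0},
  {"dp":[0,0,0],"spin":0},
])

```text
clock: 8.0
position: [0.5185, 0.2395, 0.2382]
ee_rot: [0.993, 0.117, 0.0, 0.0]
ft_force: [0.3, 0.4, 1.8]
grip_width: 0.552
grasp_force: 0.0
```

Emit:
arm_command([
  {"dp":[0,0,0],"spin":0},
  {"dp":[0,0,0],"spin":0},
  {"dp":[0,0,0],"spin":0},
  {"dp":[0,0,0],"spin":0},
  {"dp":[0,0,0],"spin":0},
], grip=1, newtons=60)

```text
clock: 8.5
position: [0.5185, 0.2403, 0.239]
ee_rot: [0.993, 0.118, 0.001, -0.0]
ft_force: [-1.7, -0.5, 8.2]
grip_width: 0.145
grasp_force: 61.0
```

Run:
```python
from st import *
o=st([.518,.2385,.234]); print(np.array(o['torque']))
```

```text
8.5 [0.5185 0.2403 0.239 ] yaw 13.50108366955203 tilt [ 0.002   0.0003 -1.    ] j [ 0.1127  0.4828 -0.7712  1.7532  0.3812  1.0593 -2.1264] F [-1.7394 -0.4957  8.1574] w 0.14513733440259508 60.994040966033936
tool mm [-0.8786  1.6704  5.0279]
[-0.2148  0.2743 -0.0658]
```

Emit:
arm_command([
  {"dp":[0,0,0],"spin":0.06},
  {"dp":[0,0,0],"spin":0.06},
  {"dp":[0,0,0],"spin":0.06},
  {"dp":[0,0,0],"spin":0.06},
  {"dp":[0,0,0],"spin":0},
])

```text
clock: 9.0
position: [0.5187, 0.2401, 0.239]
ee_rot: [1.0, -0.003, 0.001, -0.0]
ft_force: [0.6, -1.9, 6.0]
grip_width: 0.145
grasp_force: 60.9
```

Run:
```python
from st import *
o=st(); print(np.array(o['torque']))
```

```text
9.0 [0.5187 0.2401 0.239 ] yaw -0.3580284963491969 tilt [ 0.0026  0.0002 -1.    ] j [ 0.0783  0.4683 -0.7251  1.7548  0.3538  1.0505 -2.3487] F [ 0.6332 -1.8657  5.9771] w 0.14536454742380817 60.88448524475098
[-0.2941 -0.1785 -0.1375]
```

No resistance over 14° clockwise: that is the loosening way. The last joint is near its limit, so I regrasp with a half turn.

Emit:
arm_command([
  {"dp":[0,0,0],"spin":0},
  {"dp":[0,0,0],"spin":0},
  {"dp":[0,0,0],"spin":0},
  {"dp":[0,0,-25],"spin":0},
  {"dp":[0,0,-25],"spin":0},
], grip=-0.1)

```text
clock: 9.5
position: [0.5177, 0.24, 0.2876]
ee_rot: [1.0, -0.002, -0.001, 0.0]
ft_force: [0.1, -0.4, 0.7]
grip_width: 0.547
grasp_force: 0.0
```

Emit:
arm_command([
  {"dp":[0,0,0],"spin":-0.1496},
  {"dp":[0,0,0],"spin":-0.1496},
  {"dp":[0,0,0],"spin":-0.1496},
  {"dp":[0,0,0],"spin":-0.1496},
  {"dp":[0,0,0],"spin":-0.1496},
])

```text
clock: 10.0
position: [0.5179, 0.2401, 0.2876]
ee_rot: [0.93, 0.366, -0.0, 0.0]
ft_force: [0.2, -0.3, 0.6]
grip_width: 0.549
grasp_force: 0.0
```

Emit:
arm_command([
  {"dp":[0,0,0],"spin":-0.1496},
  {"dp":[0,0,0],"spin":-0.1496},
  {"dp":[0,0,0],"spin":-0.1496},
  {"dp":[0,0,0],"spin":-0.1496},
  {"dp":[0,0,0],"spin":-0.1496},
])

```text
clock: 10.5
position: [0.518, 0.24, 0.2876]
ee_rot: [0.732, 0.681, -0.0, -0.0]
ft_force: [0.2, -0.3, -0.7]
grip_width: 0.551
grasp_force: 0.0
```

Emit:
arm_command([
  {"dp":[0,0,0],"spin":-0.1496},
  {"dp":[0,0,0],"spin":-0.1496},
  {"dp":[0,0,0],"spin":-0.1496},
  {"dp":[0,0,0],"spin":-0.1496},
  {"dp":[0,0,0],"spin":-0.1496},
])

```text
clock: 11.0
position: [0.518, 0.24, 0.2876]
ee_rot: [0.433, 0.901, -0.0, -0.0]
ft_force: [-0.3, -0.3, 0.2]
grip_width: 0.55
grasp_force: 0.0
```

Emit:
arm_command([
  {"dp":[0,0,0],"spin":-0.1496},
  {"dp":[0,0,0],"spin":-0.1496},
  {"dp":[0,0,0],"spin":-0.1496},
  {"dp":[0,0,0],"spin":-0.1496},
  {"dp":[0,0,0],"spin":-0.1496},
])

```text
clock: 11.5
position: [0.518, 0.24, 0.2876]
ee_rot: [0.074, 0.997, -0.0, -0.0]
ft_force: [0.1, 0.2, -0.0]
grip_width: 0.55
grasp_force: 0.0
```

Emit:
arm_command([
  {"dp":[0,0,0],"spin":-0.1496},
  {"dp":[0,0,0],"spin":0},
  {"dp":[0,0,0],"spin":0},
])

```text
clock: 11.8
position: [0.518, 0.24, 0.2876]
ee_rot: [0.004, 1.0, 0.0, -0.0]
ft_force: [-0.1, -0.4, -0.8]
grip_width: 0.55
grasp_force: 0.0
```

Run:
```python
from st import *
o=st([.5187,.2401,.289]); save('wrist','w6')
```

```text
11.8 [0.518  0.24   0.2876] yaw 179.51097754344315 tilt [-0.0005  0.0003 -1.    ] j [ 0.4598  0.7212 -1.3336  1.6999  0.7242  1.3176  0.5445] F [-0.1306 -0.4323 -0.8467] w 0.5504256760784388 0.0
tool mm [-0.6782  0.0712 -1.4493]
```

View pics/w6.png

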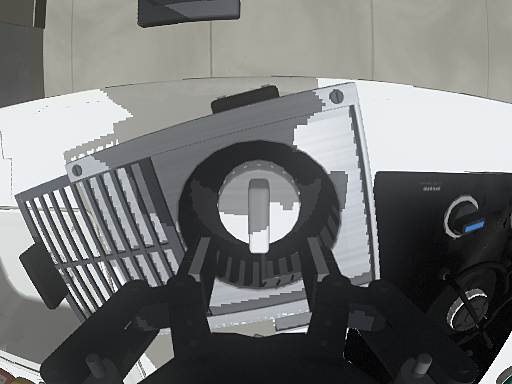

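The bar (258,215) stays aligned with the tool while the fan is about 14° off, so the cap did turn. Regrasp and turn on to 80°.

Emit:
arm_command([
  {"dp":[0,0,25],"spin":0},
  {"dp":[0,0,20],"spin":0},
  {"dp":[0,0,4],"spin":0},
  {"dp":[0,0,0],"spin":0},
])

```text
clock: 12.25
position: [0.5178, 0.24, 0.2381]
ee_rot: [0.002, 1.0, -0.0, -0.001]
ft_force: [0.3, -0.4, 0.8]
grip_width: 0.551
grasp_force: 0.0
```

Emit:
arm_command([
  {"dp":[0,0,0],"spin":0},
  {"dp":[0,0,0],"spin":0},
  {"dp":[0,0,0],"spin":0},
  {"dp":[0,0,0],"spin":0},
  {"dp":[0,0,0],"spin":0},
], grip=1, newtons=60)

```text
clock: 12.75
position: [0.5182, 0.2403, 0.2397]
ee_rot: [0.002, 1.0, 0.0, 0.001]
ft_force: [-0.8, -1.6, 6.3]
grip_width: 0.141
grasp_force: 60.8
```

Emit:
arm_command([
  {"dp":[0,0,0],"spin":0.1},
  {"dp":[0,0,0],"spin":0.1},
  {"dp":[0,0,0],"spin":0.1},
  {"dp":[0,0,0],"spin":0.1},
  {"dp":[0,0,0],"spin":0.1},
])

```text
clock: 13.25
position: [0.5183, 0.2404, 0.2397]
ee_rot: [0.251, 0.968, 0.0, 0.001]
ft_force: [-0.1, 0.0, 4.9]
grip_width: 0.144
grasp_force: 60.7
```

Emit:
arm_command([
  {"dp":[0,0,0],"spin":0.13},
  {"dp":[0,0,0],"spin":0.13},
  {"dp":[0,0,0],"spin":0.13},
  {"dp":[0,0,0],"spin":0.13},
  {"dp":[0,0,0],"spin":0.13},
])

```text
clock: 13.75
position: [0.5181, 0.2404, 0.2397]
ee_rot: [0.548, 0.837, 0.0, 0.0]
ft_force: [-1.1, -2.4, 7.1]
grip_width: 0.147
grasp_force: 60.8
```

Run:
```python
from st import *
o=st([.518,.24,.239]); print(np.array(o['torque']))
```

```text
13.75 [0.5181 0.2404 0.2397] yaw 113.58284631312054 tilt [ 0.0013  0.0003 -1.    ] j [ 0.322   0.6207 -1.0768  1.7437  0.5976  1.1456 -0.5254] F [-1.1064 -2.3708  7.1032] w 0.14700385350771075 60.82113862037659
tool mm [-0.3314 -0.3083  0.683 ]
[-0.415   0.392   0.1643]
```

Emit:
arm_command([
  {"dp":[0,0,0],"spin":0},
  {"dp":[0,0,-5],"spin":0},
  {"dp":[0,0,-10],"spin":0},
  {"dp":[0,0,-15],"spin":0},
  {"dp":[0,0,0],"spin":0},
])

```text
clock: 14.25
position: [0.5185, 0.2406, 0.2712]
ee_rot: [0.545, 0.838, 0.001, 0.001]
ft_force: [1.2, -0.6, -2.2]
grip_width: 0.141
grasp_force: 59.8
```

Emit:
arm_command([
  {"dp":[0,0,-25],"spin":0},
  {"dp":[0,0,-30],"spin":0},
  {"dp":[0,0,-30],"spin":0},
  {"dp":[0,0,-20],"spin":0},
  {"dp":[0,0,0],"spin":0},
])

```text
clock: 14.75
position: [0.5183, 0.2407, 0.3763]
ee_rot: [0.545, 0.838, 0.002, 0.001]
ft_force: [-0.4, 0.6, -2.5]
grip_width: 0.139
grasp_force: 59.8
```

Emit:
arm_command([
  {"dp":[0,0,0],"spin":0},
  {"dp":[0,0,0],"spin":0},
  {"dp":[0,0,0],"spin":0},
])

```text
clock: 15.05
position: [0.5178, 0.2398, 0.3724]
ee_rot: [0.546, 0.838, -0.001, -0.001]
ft_force: [0.3, -0.9, -3.3]
grip_width: 0.146
grasp_force: 59.8
```

Run:
```python
from st import *
o=st(); a=viewer.camera('scene')[180:370,70:260];b=viewer.camera('wrist')
cv2.imwrite('pics/f.png',np.hstack([cv2.resize(a,(384,384)),b[:,50:450]]))
print(np.array(manip.get_obs()['joint_velocities']))
```

```text
15.05 [0.5178 0.2398 0.3724] yaw 113.87908510069677 tilt [-0.0017 -0.0007 -1.    ] j [ 0.402   0.4883 -1.1879  1.6082  0.4602  1.3628 -0.4271] F [ 0.3088 -0.9483 -3.2962] w 0.14609163998225638 59.792704582214355
[-0.0002 -0.004  -0.0022 -0.0058 -0.0005  0.002   0.0011]
```

View pics/f.png

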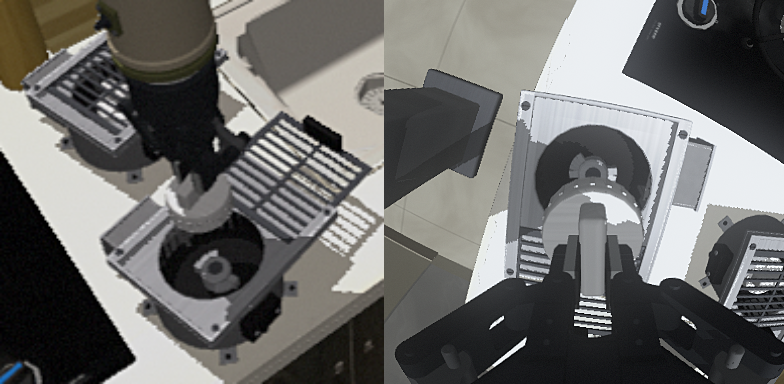

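The cap hangs in the gripper clear of the fan, with its underside about 163 mm up. The stub is bare and the grille is open.

```bash
python3 -c "
from workcell import manip
print(manip.hand_in())"
```

```text
the job is handed in; nothing more can be done
None
```

I opened the nearer fan's grille to its stop and loosened its cap by turning it about 80° clockwise. The cap was held still about 160 mm above the worktop when I handed the job in; no verdict came back.

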